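# Cure a pearl inlay dot with the UV lamp

## Robot

A 6-joint arm with a two-finger parallel gripper is mounted at the origin on a cart in front of the work surface, level with it; the furniture and walls round the work are solid. World frame = base frame: x ahead of the robot, y to its left, z up, the work surface at z = 0. Lengths are in m, angles in degrees, forces in N, time in s.
With the tool pointing down it reaches from about 0.3 to 0.75 m from the base axis. Payload 8.5 kg.
Tool frame: the origin (TCP) lies midway between the tips of the shut fingers; the grasp point (between the pads) lies grasp_offset behind it (grasp_offset is the distance from the TCP to the grasp point, in m); z points along the fingers, y is the line along which they close (so a half turn about z gives the same grasp; the last joint's range is limited). The gripper opens to 85 mm and grips with 20 to 120 N. Pads are 22 mm wide; open, the fingers measure 114 mm over their backs; the gripper's body (76 mm by 85 mm) begins 54 mm behind the grasp point. The pads swing forward as they close: fully open they stand 13 mm farther back than shut.
Start: joints at [59.628, 21.807, 74.336, -0, 83.858, -12.336], TCP at [0.17, 0.523, 0.231] pointing down, gripper open.
Joint ranges: [-178.18, 178.18], [-50.72, 133.34], [12.68, 142.11], [-81.47, 261.47], [9.98, 163.14], [-165.26, 165.26]. Speed limits (degrees/s): [136.94, 136.94, 180, 180, 180, 180].

## Interface

Orientations are given as a 3x3 rotation matrix whose columns are the frame's x, y, z axes.
In Python, from rig import observe, get_image, camera_params, close_job, grasp_offset gives the robot as it stands.
- The arm moves only by the shell command python3 -m handwheel 'ROWS' [OPENING] [FORCE]. ROWS is JSON, a list of rows, each a list of 2 entries, a list of its own where there are three numbers: the shift along the tool's x, y, z as a fraction of full scale, then the turn, a rotation vector about the tool's x, y, z as a fraction of full scale. In form: [[[dx, dy, dz], [ax, ay, az]], ...]. A call has 1 to 10 rows; each row is the pose to reach, as a shift and turn from the pose commanded when the call began, along the tool's axes at that moment, turning the shorter way round; what a row does not reach only later rows make up. Full scale, the value 1, is 0.5 m for a shift and pi rad for a turn. A row lasts 1/10 s, in which the tool goes at most 50 mm and 8.59 degrees, less where a joint would pass 70% of its speed; a pose out of reach is approached as far as the arm can. A call with a number of a shift or a turn outside -1 to 1 is refused whole. A call with a gripper value outside its range is refused whole. OPENING is the opening, from 0 (shut) to 1 (fully open), set as the call begins (- or left out, the last holds). The fingers move at their own pace and stop on an object; FORCE is the grip in N (left out, the last holds). Time passes only in rows, so rows that repeat a pose let the fingers close. It gives the time, the measured TCP pose, the force, the opening and the grip force at its end, in the units of the state.
- observe(): the state, without advancing time (a new reading comes with each control period).
- get_image(name): name is "side" or "top"; returns (picture, depth): 420x560x3 uint8, red, green, blue; 420x560 float32, m along the optical axis (not along the pixel's ray), 0 where there is no reading.
- camera_params(name): a dict with "K" (3x3 intrinsics, pixels), "k1" (the pictures are not rectified: a ray, as slopes to the right and down, at radius r is drawn at 1 + k1 r^2 times it, then the intrinsics apply), "R" (3x3) and "t" (3): a world point X has camera coordinates R X + t. Camera axes: x right, y down, z forward; pixel columns grow to the right and rows downward; lengths in m; the calibration is good to about 2 mm. A picture is of the moment at which its call begins. camera_params takes no time and is no camera call.
- close_job(): hands the job in; it is judged then, once.
The state is a dict: "time_s": time; "q": joint angles; "qvel": joint speeds; "joint_efforts": joint torques, N m; "position": TCP position; "tool_rot": TCP orientation; "ft_force": force on the tool from outside, world axes, zero at the start; "wrist_torque": the same for the moment, N m; "grip_width": finger opening in m; "gripper_force": force on a finger pad.
Only numpy, scipy, OpenCV 4.12 (cv2) and the standard library are available. Lean on these libraries where they do the work, as an engineer would, in place of code of your own. Each camera call takes 0.05 s, during which the arm holds its last target. There are 200 camera calls.

## Task

The resin round the pearl dot in the bridge is still wet and the rubber tip of the clamp is shading it. Press the red lever all the way down to lift the tip, then take the curing lamp from its cradle and, without touching the fixture with it, shine it straight at the dot from two to four centimetres away, holding it still for a good three seconds. Lay the lamp back in its cradle as it was, leave the clamp open, and do not disturb the glue bottle, the shellac jar or the sanding block.

Things in the scene. Friction and masses are not known exactly. Their poses are not given: they have to be found in the camera images.
- toggle_jig: Gluing fixture, fixed. Frame in mm: origin on the bench, z up. Pale board x -75..75, y -62..138, 18 thick; fences rise to z 38 along its +x edge (x 50..70) and +y edge (y 113..133); -x side open. A dark wooden bridge 30 x 100 x 4 (x -3..27, y 18..118, top z 22) is held on it. The steel clamp bracket stands at x -6..30, y -42..8, up to z 54; clamp arm and lever run along y at x = 12
- toggle_jig_lever (a joint): Clamp lever angle, rad: 0 = rubber tip down on the dot, 0.471 = fully open (red handle right down, tip lifted). Stays where left. The 9 mm wide arm runs from the hinge over the bridge to y = 91 mm; fully open its end rises to z = 115 and the rubber tip (18 mm across) hangs about 48 mm above the dot
- lever_hinge (a point): Axis of the clamp lever, on the fixture at (12, -22, 47) mm; the axis runs along the fixture's x. Pressing the handle down turns it about +x
- lever_grip (a point): Point on the upper side of the red plastic handle (16 mm wide) near its outer end, moving with the lever; with the lever at 0 it lies at (12, -118, 114) mm in the fixture's frame and the handle slopes up and outward at about 30 degrees
- dot_top (a point): Centre of the top of the white pearl dot, 8 mm across, nearly flush in the dark bridge, at (12, 83, 23) mm in the fixture's frame; hidden under the rubber tip while the clamp is down
- uv_lamp: Pen-shaped curing lamp, 0.16 kg, 152 mm long. Origin on its axis mid-grip, x along the axis out of the lens. Black square handle 26 x 26 mm from x = -52 to 48 (ribbed zone -16..16), then a neck 21 mm across and a nose tapering to 17 mm; lens at x = 100. Lights itself when lifted. In the cradle it slopes lens-down at 40 degrees, so a gripper pointing straight down can take it across the handle
- lamp_lens (a point): Centre of the lamp's lens, at (100, 0, 0) mm in the lamp's frame
- lamp_cradle: Grey metal cradle, fixed: base 165 x 84 mm, 12 mm thick, origin on the bench, x towards the lens end. A 14 mm wide spine slopes down to +x at 40 degrees under the lamp, with two black saddles (open upward, flared lips, up to 50 mm wide) 44 mm behind and 43 mm ahead of the seat, and a rubber toe at its foot that carries the lens end. Between the saddles the handle is free on both sides
- cradle_seat (a point): Where the lamp's origin lies when it is seated: (-20, 0, 97) mm in the cradle's frame; its x axis is that of the seated lamp (40 degrees down)
- glue_bottle: Cream squeeze bottle of wood glue with an orange nozzle, 43 x 60 x 170 mm, standing near the open side of the fixture, origin at the centre of its underside
- shellac_jar: Open glass jar, 66 mm across, 86 mm tall, with a little shellac, origin at the centre of its underside
- sanding_block: Cork sanding block 60 x 110 x 24 mm lying flat, origin at the centre of its underside

How it is judged (in metres and radians):
On the way, in this order (a step that is already met when the one before it is completed fails the run):
1. the red lever is pressed down and the rubber tip lifted clear of the dot (value of joint toggle_jig_lever above 0.4 rad), for 0.2 s.
2. with the tip lifted, the lamp is held still 10 to 50 mm from the dot, its axis passing within 10 mm of the dot's centre, for 2.5 s (value of joint toggle_jig_lever above 0.38 rad and x of dot_top in the frame of uv_lamp between 0.11 and 0.15 m and y of dot_top in the frame of uv_lamp between -0.01 and 0.01 m and z of dot_top in the frame of uv_lamp between -0.01 and 0.01 m and linear speed of uv_lamp below 0.015 m/s and angular speed of uv_lamp below 0.15 rad/s), for 2.5 s.
At the end, for the whole second after the job is handed in: The lamp rests in its cradle, its origin within 10 mm of the seat and its axis within 0.15 rad of the seat's, at rest; the clamp is open (lever above 0.38 rad); the bottle, jar and block stand within 30 mm of where they were, upright (distance between uv_lamp and cradle_seat below 0.01 m and angle between the x axis of uv_lamp and the x axis of cradle_seat, either way round below 0.15 rad and linear speed of uv_lamp below 0.02 m/s and value of joint toggle_jig_lever above 0.38 rad and distance of each of glue_bottle, shellac_jar, sanding_block from where it was at the start of the episode below 0.03 m and angle between each of glue_bottle, shellac_jar, sanding_block's own z axis and vertical below 0.2 rad); the robot touches nothing.
It fails at once if the lamp touches the fixture with more than 2 N (contact force between uv_lamp and toggle_jig above 2 N).
It fails at once if the glue bottle, shellac jar or sanding block is shifted by more than 30 mm or tipped (distance of any of glue_bottle, shellac_jar, sanding_block from where it was at the start of the episode above 0.03 m or angle between any of glue_bottle, shellac_jar, sanding_block's own z axis and vertical above 0.35 rad).
It also fails if it takes over 67 s, if anything falls off the work surface, if the arm or the gripper's body presses on something with over 40 N, if the wrist force passes 120 N, or if a joint passes its speed limit or range.

## Working session

There is one attempt and no reset: what is moved stays moved. The work goes in short steps, Python scripts to look and compute and a shell command to move; the robot and the scene stay as the last step left them, time stands still between calls to the robot, and variables do not carry over. Pictures are saved under pics/ and viewed, at most 10 in all, crops included, and the job is handed in when it is done.

```bash
ls; mkdir -p pics; python3 - <<'E'
from rig import *
import cv2,numpy as np
s=observe(); print(s, grasp_offset if not callable(grasp_offset) else grasp_offset())
for n in("side","top"):
    im,d=get_image(n); cv2.imwrite(f"pics/{n}0.png",im[:,:,::-1]); np.savez(f"{n}0.npz",im=im,d=d)
    p=camera_params(n); print(n,p, -np.array(p["R"]).T@p["t"])
E
```

```text
pics
{'time_s': 0.0, 'q': array([ 5.96265487e+01,  2.18419390e+01,  7.43856784e+01,  6.72920880e-04,
        8.38580413e+01, -1.23380281e+01]), 'qvel': array([ 0.00764634,  0.03690194,  0.01690028,  0.05812307,  0.00557839,
       -0.03842049]), 'joint_efforts': array([ 1.94749441e-04, -4.48451507e+01, -2.31282413e+01, -1.61184175e-04,
        4.64348181e-03,  3.27657347e-05]), 'position': array([0.1701491 , 0.5227077 , 0.23069744]), 'tool_rot': array([[-9.50864766e-01,  3.09605572e-01, -7.66010357e-04],
       [ 3.09606343e-01,  9.50863957e-01, -1.28392593e-03],
       [ 3.30861015e-04, -1.45800160e-03, -9.99998882e-01]]), 'ft_force': array([-0.00826737, -0.24842878, -0.01483351]), 'wrist_torque': array([ 0.03576315, -0.02777602, -0.00067754]), 'gripper_force': 0.0, 'grip_width': 0.08529376949240562} 0.0187
side {'K': array([[510.30680097,   0.        , 283.13273674],
       [  0.        , 510.30680097, 202.55608312],
       [  0.        ,   0.        ,   1.        ]]), 'k1': -0.026091883923124642, 'R': array([[ 0.83623814, -0.54812659, -0.0162176 ],
       [-0.28926693, -0.41580325, -0.8622252 ],
       [ 0.46586523,  0.72571681, -0.50626544]]), 't': array([-0.42772454,  0.24477656,  1.14347704])} [-0.10422086 -0.96250881  0.78301876]
top {'K': array([[379.79027682,   0.        , 274.66037907],
       [  0.        , 379.79027682, 206.60755379],
       [  0.        ,   0.        ,   1.        ]]), 'k1': -0.03331488527468731, 'R': array([[ 0.04021008, -0.99917745,  0.00525068],
       [-0.97839709, -0.04043921, -0.20274073],
       [ 0.2027863 ,  0.00301497, -0.97921838]]), 't': array([-6.85544300e-04,  5.37527676e-01,  1.06919068e+00])} [0.30912586 0.01782863 1.15595351]
```

View pics/side0.png

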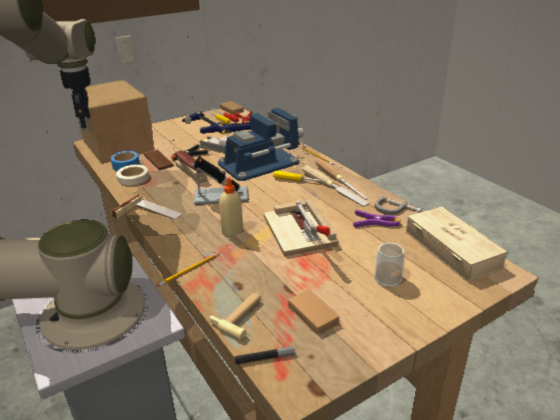

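View pics/top0.png

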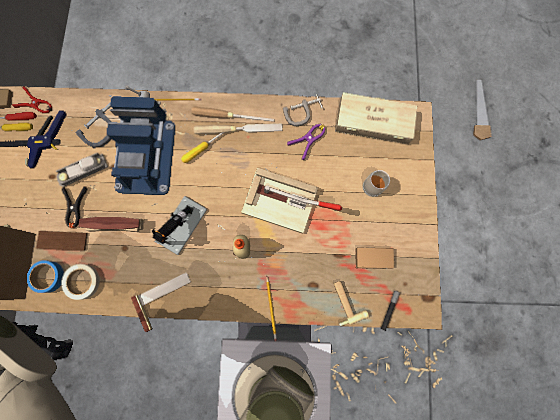

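The side view shows the bottle at (231,212), the fixture at (300,228) with its red lever, and the lamp cradle at (215,185). The jar is at (390,265) and the cork block at (313,310). In the top view the cradle is at (180,224), the fixture at (283,202), the lever end at (338,209), the bottle at (241,245), the jar at (376,181) and the block at (376,257). I'll enlarge both views.

```bash
cat > h.py <<'E'
import numpy as np,cv2
from rig import camera_params
P={n:camera_params(n) for n in("side","top")}
def rays(n,uv):
    p=P[n];uv=np.atleast_2d(np.asarray(uv,float));K=p["K"]
    d=np.c_[(uv[:,0]-K[0,2])/K[0,0],(uv[:,1]-K[1,2])/K[1,1]];x=d.copy()
    for _ in range(8): x=d/(1+p["k1"]*(x**2).sum(1,keepdims=True))
    return np.c_[x,np.ones(len(x))]@p["R"], -p["R"].T@p["t"]
def plane(n,uv,z):
    r,c=rays(n,uv); return c+r*((z-c[2])/r[:,2])[:,None]
def tri(a,b):   # side px, top px -> point, miss distance
    r1,c1=rays("side",a);r2,c2=rays("top",b);r1=r1[0]/np.linalg.norm(r1);r2=r2[0]/np.linalg.norm(r2)
    s=np.linalg.lstsq(np.c_[r1,-r2],c2-c1,rcond=None)[0];A=c1+s[0]*r1;B=c2+s[1]*r2
    return (A+B)/2,np.linalg.norm(A-B)
def cloud(n,d):
    v,u=np.mgrid[:420,:560];r,c=rays(n,np.c_[u.ravel(),v.ravel()])
    X=c+r*d.reshape(-1,1);X[d.ravel()==0]=np.nan;return X.reshape(420,560,3)
def proj(n,X):
    p=P[n];c=np.atleast_2d(X)@p["R"].T+p["t"];x=c[:,:2]/c[:,2:];x=x*(1+p["k1"]*(x**2).sum(1,keepdims=True))
    return x*[p["K"][0,0],p["K"][1,1]]+p["K"][:2,2]
E
python3 - <<'E'
from h import *
S=np.load("side0.npz");T=np.load("top0.npz")
def crop(im,x,y,w,h): return cv2.resize(im[y:y+h,x:x+w,::-1],(400,300),interpolation=cv2.INTER_CUBIC)
c=np.vstack([np.hstack([crop(T["im"],235,155,120,90),crop(T["im"],140,185,80,60)]),np.hstack([crop(S["im"],255,190,100,75),crop(S["im"],160,140,100,75)])])
cv2.imwrite("pics/crop0.png",c)
for n,D in(("side",S),("top",T)):
    X=cloud(n,D["d"]); print(n,[ (np.round(X[v,u],3)) for u,v in ([(280,310),(313,308),(250,260)] if n=="side" else [(300,270),(376,257),(220,150),(275,170)])])
E
```

```text
side [array([ 0.351, -0.232, -0.   ]), array([ 0.399, -0.291,  0.025]), array([ 0.388, -0.034,  0.   ])]
top [array([ 0.357, -0.063,  0.001]), array([ 0.403, -0.287,  0.022]), array([0.726, 0.204, 0.002]), array([ 0.667,  0.025, -0.001])]
```

View pics/crop0.png

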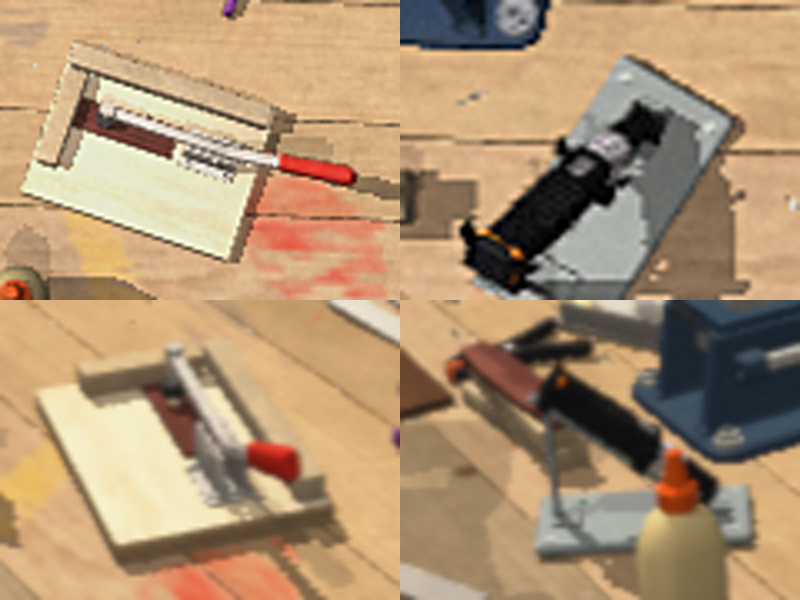

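The crop shows a board with fences on its left (+y) and top (+x) edges, a dark bridge, and the lever handle ending at top pixel ≈(341,208). The cradle's lamp points its lens up and right in the top view, with a grey base. I'll fit the footprints from both views' points.

```bash
python3 - <<'E'
from h import *
D={n:np.load(n+"0.npz") for n in("side","top")}
X={n:cloud(n,D[n]["d"]) for n in D}
def sel(n,c,r,z0,z1):
    x=X[n];m=(np.hypot(x[...,0]-c[0],x[...,1]-c[1])<r)&(x[...,2]>z0)&(x[...,2]<z1)
    k,l,st,_=cv2.connectedComponentsWithStats(m.astype(np.uint8)); 
    return x[l==1+np.argmax(st[1:,4])]
def rect(pts,name):
    (c,s,a)=cv2.minAreaRect((pts[:,:2]*1000).astype(np.float32)); print(name,np.round(c,1),np.round(s,1),round(a,1),len(pts),"med z",np.median(pts[:,2]).round(4)); return cv2.boxPoints((c,s,a))
c0=plane("top",[[283,202]],.02)[0];cc=plane("top",[[184,222]],.02)[0];print(c0,cc)
for n in D:
    rect(sel(n,c0,.16,.010,.026),n+" board");rect(sel(n,c0,.16,.010,.044),n+" board+fence");rect(sel(n,c0,.16,.030,.044),n+" fence")
    rect(sel(n,cc,.13,.006,.018),n+" base")
    rect(sel(n,cc,.13,.055,.2),n+" lamp hi")
for nm,uv in(("bottle",(241,245)),("jar",(376,181)),("block",(376,257))):
    c=plane("top",[uv],.05)[0]
    for n in D: p=sel(n,c,.07,.008,.25);rect(p,n+" "+nm);print(np.nanmax(p[:,2]))
# red lever handle
for n in D:
    h=cv2.cvtColor(D[n]["im"],cv2.COLOR_RGB2HSV);x=X[n]
    m=((h[...,0]<6)|(h[...,0]>174))&(h[...,1]>180)&(x[...,2]>.05)&(np.hypot(x[...,0]-c0[0],x[...,1]-c0[1])<.25)
    p=x[m];print(n,"red",len(p),p.min(0).round(3),p.max(0).round(3)); i=np.argmin(p[:,1]);j=np.argmax(p[:,1]);print(p[i],p[j])
E
```

```text
[ 0.55982391 -0.00361384  0.02      ] [0.48541469 0.29398125 0.02      ]
side board [566.1   3.5] [207.5 149.9] 74.4 1617 med z 0.0179
side board+fence [566.1   3.5] [207.5 149.9] 74.4 2299 med z 0.0189
side fence [616.4 -10.9] [194.5  39.9] 74.0 308 med z 0.0377
side base [447.1 319.3] [92.7 91.6] 60.9 370 med z 0.0112
side lamp hi [454.8 312.3] [ 56.2 103.2] 57.1 460 med z 0.0969
top board [567.9   7.7] [200.2 150.6] 74.1 2156 med z 0.0186
top board+fence [567.8   8. ] [201.  150.4] 74.3 2881 med z 0.0196
top fence [580.3   4.6] [190.2 116.3] 73.9 622 med z 0.0384
top base [478.7 306.6] [ 85.  165.3] 62.1 959 med z 0.0114
top lamp hi [463.2 314.6] [ 48.4 117.3] 65.1 483 med z 0.1079
side bottle [411.1 100.2] [38.6 60.3] 65.4 978 med z 0.0792
0.17004523941957028
top bottle [414.5 112.4] [42.2 59.1] 87.5 347 med z 0.1177
0.17403566094263967
side jar [ 624.  -288.2] [70.2 62.5] 22.1 1030 med z 0.0579
0.08848648057281472
top jar [ 625.1 -282.3] [65.4 64.7] 84.6 532 med z 0.0459
0.09212856286109283
side block [ 401.3 -287.1] [114.3  63.3] 89.9 1181 med z 0.0226
0.02749189469690283
top block [ 401.5 -283.6] [ 60.1 110.7] 0.5 769 med z 0.023
0.03005346966178979
side red 79 [ 0.525 -0.172  0.079] [ 0.542 -0.111  0.117]
[ 0.52791208 -0.17245905  0.1033116 ] [ 0.54142927 -0.11089538  0.08503695]
top red 115 [ 0.403 -0.167  0.083] [0.549 0.106 0.138]
[ 0.52794266 -0.16692835  0.10340811] [0.4031625  0.10648049 0.13770084]
```

```bash
cat > g.py <<'E'
# fractions for a move from the present pose to TCP position (m), optional yaw of tool y (deg, world), tool down
import sys,numpy as np
from rig import observe
from scipy.spatial.transform import Rotation as Ro
def go(s,p,yaw=None):
    R=s["tool_rot"];d=R.T@(np.array(p)-s["position"])/.5;a=np.zeros(3)
    if yaw is not None:
        t=np.radians(yaw);y=np.array([np.cos(t),np.sin(t),0]);z=np.array([0,0,-1.])
        a=Ro.from_matrix(R.T@np.c_[np.cross(y,z),y,z]).as_rotvec()/np.pi
    print("shift",d.round(4).tolist(),"turn",a.round(4).tolist())
if __name__=="__main__":
    s=observe();print(round(s["time_s"],2),s["position"].round(4),"F",s["ft_force"].round(1),"w",round(s["grip_width"],4),"yaw_y",np.degrees(np.arctan2(*s["tool_rot"][[1,0],1])).round(1))
    v=[float(x) for x in sys.argv[1:]]
    go(s,v[:3],v[3] if len(v)>3 else None)
E
python3 g.py .37 .18 .27 74.2
```

```text
0.1 [0.1702 0.5227 0.2308] F [-0.1  0.9  0.8] w 0.0856 yaw_y 72.0
shift [-0.5923, -0.5281, -0.078] turn [-0.0004, -0.0001, -0.0124]
```

```bash
python3 -m handwheel '[[[-0.15,-0.13,-0.05],[0,0,0]],[[-0.59,-0.53,-0.08],[0,0,-0.012]],[[-0.59,-0.53,-0.08],[0,0,-0.012]],[[-0.59,-0.53,-0.08],[0,0,-0.012]],[[-0.59,-0.53,-0.08],[0,0,-0.012]],[[-0.59,-0.53,-0.08],[0,0,-0.012]],[[-0.59,-0.53,-0.08],[0,0,-0.012]],[[-0.59,-0.53,-0.08],[0,0,-0.012]],[[-0.59,-0.53,-0.08],[0,0,-0.012]],[[-0.59,-0.53,-0.08],[0,0,-0.012]]]' 0; python3 g.py .536 -.15 .17 74.2
```

```text
time_s: 1.1
position: [0.3689, 0.1789, 0.2711]
tool_rot: [[-0.961, 0.276, -0.001], [0.276, 0.961, 0.0], [0.001, -0.0, -1.0]]
ft_force: [-0.1, 0.2, 1.3]
grip_width: -0.0001
gripper_force: 0.0
1.1 [0.3689 0.1789 0.2711] F [-0.1  0.2  1.3] w -0.0001 yaw_y 74.0
shift [-0.5031, -0.5399, 0.2018] turn [-0.0, -0.0002, -0.0013]
```

```bash
python3 -m handwheel '[[[-0.1,-0.1,0],[0,0,0]],[[-0.503,-0.54,0.2],[0,0,0]],[[-0.503,-0.54,0.2],[0,0,0]],[[-0.503,-0.54,0.2],[0,0,0]],[[-0.503,-0.54,0.2],[0,0,0]],[[-0.503,-0.54,0.2],[0,0,0]],[[-0.503,-0.54,0.2],[0,0,0]],[[-0.503,-0.54,0.2],[0,0,0]],[[-0.503,-0.54,0.2],[0,0,0]],[[-0.503,-0.54,0.2],[0,0,0]]]' 0; python3 g.py .536 -.15 .12 74.2; python3 - <<'E'
from h import *
from rig import *
def crop(im,c,w,h):
    x,y=int(c[0]-w/2),int(c[1]-h/2);return cv2.resize(im[y:y+h,x:x+w,::-1],(400,400),interpolation=cv2.INTER_CUBIC)
o=[]
s=observe()["position"]
for n in("side","top"):
    im,d=get_image(n);uv=proj(n,s)[0].round(1);print(n,uv);o.append(crop(im,uv,100,100))
cv2.imwrite("pics/press.png",np.hstack(o))
E
```

```text
time_s: 2.1
position: [0.5369, -0.1473, 0.1706]
tool_rot: [[-0.962, 0.272, -0.001], [0.272, 0.962, 0.001], [0.002, 0.001, -1.0]]
ft_force: [-0.1, 0.8, 1.0]
grip_width: -0.0001
gripper_force: 0.0
2.1 [ 0.5369 -0.1473  0.1706] F [-0.1  0.8  1. ] w -0.0001 yaw_y 74.2
shift [0.0001, -0.0057, 0.1013] turn [0.0002, -0.0005, 0.0]
side [325.3 204.1]
top [338.1 200.4]
```

View pics/press.png

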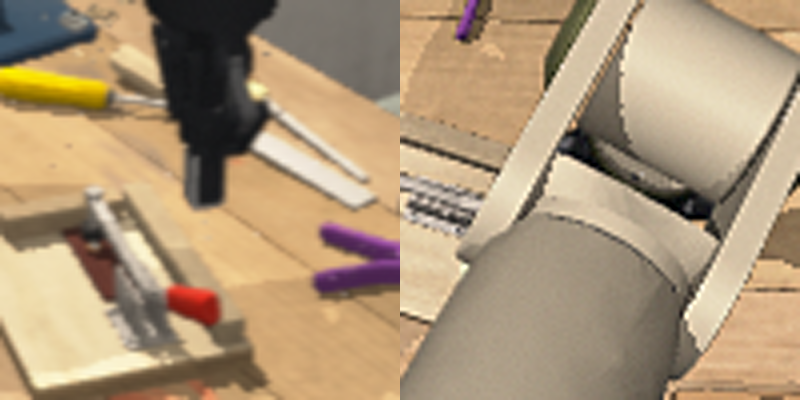

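The fingertip in the side view appears at crop (205,203), against a predicted (200,200), so the calibration agrees. The tip stands above the red handle. Pressing down.

```bash
python3 -m handwheel '[[[0,-0.006,0.05],[0,0,0]],[[0,-0.006,0.08],[0,0,0]],[[0,-0.006,0.1],[0,0,0]],[[0,-0.006,0.115],[0,0,0]],[[0,-0.006,0.13],[0,0,0]],[[0,-0.006,0.145],[0,0,0]],[[0,-0.006,0.16],[0,0,0]],[[0,-0.006,0.175],[0,0,0]],[[0,-0.006,0.19],[0,0,0]],[[0,-0.006,0.19],[0,0,0]]]' 0
```

```text
time_s: 3.2
position: [0.5355, -0.1515, 0.0752]
tool_rot: [[-0.962, 0.274, -0.002], [0.274, 0.962, 0.001], [0.002, 0.0, -1.0]]
ft_force: [-0.2, -1.0, -0.1]
grip_width: -0.0
gripper_force: 0.0
```

```bash
python3 -m handwheel '[[[0,0,0.008],[0,0,0]],[[0,0,0.016],[0,0,0]],[[0,0,0.02],[0,0,0]]]' 0;  python3 - <<'E'
from h import *
from rig import *
o=[]
s=observe()["position"]
for n in ("side",):
    im,d=get_image(n);uv=proj(n,s)[0];x,y=int(uv[0]-70),int(uv[1]-60);o.append(cv2.resize(im[y:y+100,x:x+130,::-1],(780,600),interpolation=cv2.INTER_CUBIC))
cv2.imwrite("pics/press2.png",o[0])
E
```

```text
time_s: 3.5
position: [0.536, -0.1518, 0.0661]
tool_rot: [[-0.962, 0.274, -0.0], [0.274, 0.962, -0.0], [0.0, -0.0, -1.0]]
ft_force: [-0.7, -1.1, 4.8]
grip_width: 0.0002
gripper_force: 3.3
```

View pics/press2.png

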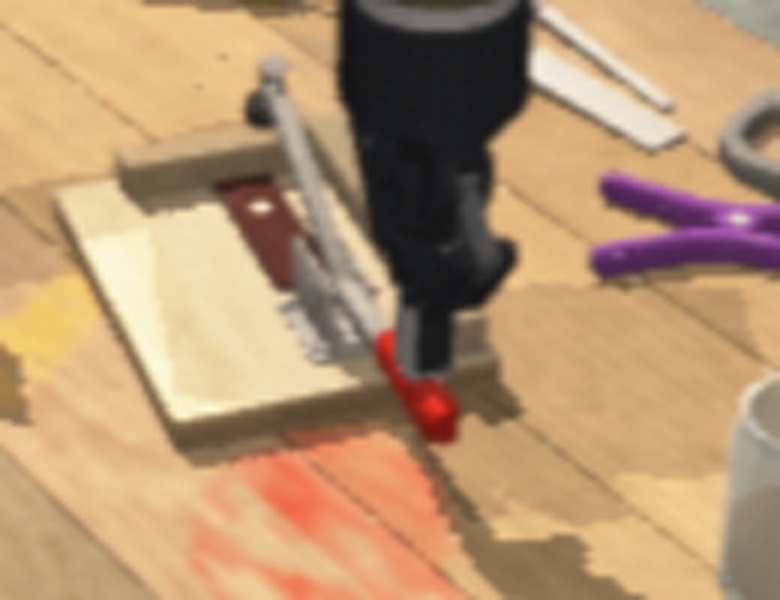

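The lever is going down and the arm has lifted. The white dot is now visible at crop (262,207). I'll push to the stop.

```bash
python3 -m handwheel '[[[0,0,0.005],[0,0,0]],[[0,0,0.01],[0,0,0]],[[0,0,0.015],[0,0,0]],[[0,0,0.015],[0,0,0]]]' 0
```

```text
time_s: 3.95
position: [0.5364, -0.1521, 0.0648]
tool_rot: [[-0.962, 0.273, 0.004], [0.273, 0.962, -0.003], [-0.005, -0.002, -1.0]]
ft_force: [-17.0, 5.6, 54.3]
grip_width: 0.0
gripper_force: 27.1
```

```bash
python3 -m handwheel '[[[0,0,-0.08],[0,0,0]],[[0,0,-0.18],[0,0,0]],[[0,0.06,-0.28],[0,0,0]],[[0,0.16,-0.38],[0,0,0]],[[0,0.26,-0.4],[0,0,0]],[[0,0.36,-0.4],[0,0,0]],[[0,0.36,-0.4],[0,0,0]]]' 1; python3 g.py .40 .314 .25 62.1
```

```text
time_s: 4.65
position: [0.5857, 0.0248, 0.26]
tool_rot: [[-0.963, 0.271, 0.002], [0.271, 0.963, 0.0], [-0.002, 0.001, -1.0]]
ft_force: [0.2, -0.5, 0.1]
grip_width: 0.0854
gripper_force: 0.0
4.65 [0.5857 0.0248 0.26  ] F [ 0.2 -0.5  0.1] w 0.0854 yaw_y 74.3
shift [0.5143, 0.4561, 0.0196] turn [0.0004, 0.0006, 0.0676]
```

```bash
python3 g.py .46 .314 .22 62.1; python3 -m handwheel '[[[0.1,0.09,0.0],[0,0,0.02]],[[0.398,0.491,0.04],[0,0,0.067]],[[0.398,0.491,0.04],[0,0,0.067]],[[0.398,0.491,0.04],[0,0,0.067]],[[0.398,0.491,0.04],[0,0,0.067]],[[0.398,0.491,0.04],[0,0,0.067]],[[0.398,0.491,0.04],[0,0,0.067]],[[0.398,0.491,0.04],[0,0,0.067]],[[0.398,0.491,0.04],[0,0,0.067]]]' 1; python3 g.py .46 .314 .22 62.1
python3 - <<'E'
from h import *
from rig import *
C={"side":None,"top":None};Q={}
g=np.array([.591,.0454,.023])
for n in C:
    im,d=get_image(n);np.savez(n+"1.npz",im=im,d=d);uv=proj(n,g)[0];x,y=uv.round().astype(int)
    w=im[y-12:y+13,x-12:x+13].astype(float);sat=w.max(2)-w.min(2)
    m=((w.min(2)>150)&(sat<50)).astype(np.uint8);k,l,st,ce=cv2.connectedComponentsWithStats(m)
    print(n,"pred",uv.round(1),[(st[i,4],(ce[i]+[x-12,y-12]).round(1).tolist()) for i in range(1,k)]);C[n]=cv2.resize(im[y-25:y+25,x-25:x+25,::-1],(400,400),interpolation=cv2.INTER_CUBIC)
cv2.imwrite("pics/dot.png",np.hstack(list(C.values())))
E
```

```text
4.65 [0.5857 0.0248 0.26  ] F [ 0.2 -0.5  0.1] w 0.0854 yaw_y 74.3
shift [0.3989, 0.4886, 0.0798] turn [0.0004, 0.0006, 0.0676]
time_s: 5.55
position: [0.4609, 0.3118, 0.2388]
tool_rot: [[-0.884, 0.468, -0.0], [0.468, 0.884, -0.0], [-0.0, -0.0, -1.0]]
ft_force: [0.4, 0.5, 0.5]
grip_width: 0.0851
gripper_force: 0.0
5.55 [0.4609 0.3118 0.2388] F [0.4 0.5 0.5] w 0.0851 yaw_y 62.1
shift [0.0037, 0.003, 0.0375] turn [-0.0001, 0.0, 0.0]
side pred [297.7 215. ] [(np.int32(60), [306.8, 212.1]), (np.int32(105), [290.0, 221.9]), (np.int32(3), [298.0, 215.0])]
top pred [267.4 191.2] [(np.int32(12), [265.8, 180.5]), (np.int32(1), [277.0, 182.0]), (np.int32(29), [274.2, 186.9]), (np.int32(1), [279.0, 183.0]), (np.int32(5), [267.2, 190.6]), (np.int32(143), [266.9, 200.0])]
```

View pics/dot.png

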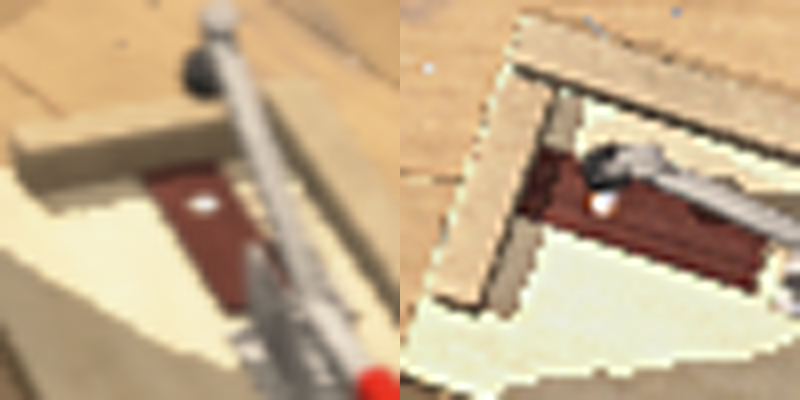

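The dot shows in side at (298,215) and in top at (267.2,190.6), within 1 px of the predicted place. Next I'll check the lamp handle's place and height in both views before descending.

```bash
python3 - <<'E'
from h import *
p,e=tri([298.2,215.1],[267.2,190.6]);print("dot",p.round(4),e.round(4))
ax=np.array([.884,-.468]);la=np.array([.468,.884]);s=np.array([.4602,.3140])
for n in("side","top"):
    D=np.load(n+"0.npz");x=cloud(n,D["d"]);im=D["im"].astype(int)
    a=(x[...,:2]-s)@ax;l=(x[...,:2]-s)@la
    m=(abs(a)<.02)&(abs(l)<.05)&(x[...,2]>.06)&(im.max(2)<90)
    A,L,Z=a[m],l[m],x[...,2][m];up=Z>np.interp(A,[-.05,.05],[.114+.042-.012,.114-.042-.012])
    c=np.polyfit(A[up],Z[up],1);print(n,m.sum(),up.sum(),"z at seat",c[1].round(4),"slope",np.degrees(np.arctan(c[0])).round(1),"lat",np.percentile(L[up],[2,50,98]).round(4))
    # orange ring
    h=cv2.cvtColor(D["im"],cv2.COLOR_RGB2HSV);o=(h[...,0]>8)&(h[...,0]<25)&(h[...,1]>170)&(h[...,2]>120)&(a<-.02)&(a>-.07)&(abs(l)<.04)&(x[...,2]>.1)
    print(" orange",o.sum(),a[o].mean().round(4),l[o].mean().round(4),x[...,2][o].mean().round(4), np.argwhere(o).mean(0)[::-1])
E
```

```text
dot [0.5933 0.0463 0.0214] 0.0002
side 184 73 z at seat 0.109 slope -40.4 lat [-0.0179 -0.0103  0.004 ]
 orange 1 -0.0298 -0.0107 0.1323 [200. 160.]
top 163 129 z at seat 0.1096 slope -40.2 lat [-0.0103  0.0007  0.013 ]
 orange 7 -0.03 0.0012 0.1358 [159.71428571 233.14285714]
```

```bash
python3 g.py .4602 .3146 .082 62.1; python3 -m handwheel '[[[0.003,0.004,0.06],[0,0,0]],[[0.003,0.004,0.13],[0,0,0]],[[0.003,0.004,0.19],[0,0,0]],[[0.003,0.004,0.24],[0,0,0]],[[0.003,0.004,0.28],[0,0,0]],[[0.003,0.004,0.3],[0,0,0]],[[0.003,0.004,0.314],[0,0,0]],[[0.003,0.004,0.314],[0,0,0]]]' 1; python3 g.py .4602 .3146 .082 62.1
```

```text
5.65 [0.4615 0.311  0.2389] F [-0.1  0.3 -0.5] w 0.0854 yaw_y 62.0
shift [0.0057, 0.0051, 0.3138] turn [-0.0, 0.0001, -0.0006]
time_s: 6.45
position: [0.4609, 0.314, 0.0817]
tool_rot: [[-0.883, 0.469, -0.0], [0.469, 0.883, -0.0], [0.0, -0.0, -1.0]]
ft_force: [-0.6, -0.2, -0.9]
grip_width: 0.0854
gripper_force: 0.0
6.45 [0.4609 0.314  0.0817] F [-0.6 -0.2 -0.9] w 0.0854 yaw_y 62.0
shift [0.0017, 0.0005, -0.0006] turn [-0.0001, -0.0001, -0.0005]
```

```bash
python3 -m handwheel '[[[0,0,0],[0,0,0]],[[0,0,0],[0,0,0]],[[0,0,0],[0,0,0]],[[0,0,0],[0,0,0]],[[0,0,0],[0,0,0]],[[0,0,0],[0,0,0]],[[0,0,0],[0,0,0]],[[0,0,0],[0,0,0]],[[0,0,0],[0,0,0]]]' 0 60
```

```text
time_s: 7.35
position: [0.4608, 0.3146, 0.0824]
tool_rot: [[-0.883, 0.468, 0.001], [0.468, 0.883, 0.001], [-0.001, 0.001, -1.0]]
ft_force: [-1.6, 0.5, 5.9]
grip_width: 0.0253
gripper_force: 59.2
```

```bash
python3 -m handwheel '[[[0,0,-0.01],[0,0,0]],[[0,0,-0.03],[0,0,0]],[[0,0,-0.06],[0,0,0]],[[0,0,-0.11],[0,0,0]],[[0,0,-0.18],[0,0,0]],[[0,0,-0.26],[0,0,0]],[[0,0,-0.33],[0,0,0]],[[0,0,-0.35],[0,0,0]],[[0,0,-0.35],[0,0,0]]]' 0 60; python3 - <<'E'
from h import *
from rig import *
s=observe();R=s["tool_rot"];t=s["position"]-.0187*R[:,2]
axis=np.array([.884*.766,-.468*.766,-.643])
O=[]
for n in("side","top"):
    im,d=get_image(n);np.savez(n+"2.npz",im=im,d=d)
    pts=proj(n,np.array([t-.052*axis,t,t+.048*axis,t+.1*axis]));print(n,pts.round(1).tolist())
    c=pts.mean(0).astype(int);z=400/110;o=cv2.resize(im[c[1]-55:c[1]+55,c[0]-55:c[0]+55,::-1],(400,400),interpolation=cv2.INTER_CUBIC)
    for q in (pts-c+55)*z: cv2.circle(o,tuple(int(v) for v in q),3,(0,255,0),1)
    O.append(o)
cv2.imwrite("pics/lamp.png",np.hstack(O))
E
python3 g.py .46 .05 .25 90
```

```text
time_s: 8.25
position: [0.4607, 0.3145, 0.2578]
tool_rot: [[-0.883, 0.468, 0.002], [0.468, 0.883, 0.001], [-0.002, 0.002, -1.0]]
ft_force: [-0.0, 0.5, -2.2]
grip_width: 0.0255
gripper_force: 59.1
side [[190.5, 101.1], [205.8, 111.8], [219.7, 121.4], [234.3, 131.5]]
top [[135.1, 226.5], [149.7, 214.3], [162.0, 203.8], [174.3, 193.4]]
8.35 [0.46   0.3141 0.2551] F [ 0.6  1.3 -2.2] w 0.0251 yaw_y 62.1
shift [-0.2475, -0.4667, 0.0109] turn [-0.0006, -0.0008, -0.1552]
```

View pics/lamp.png

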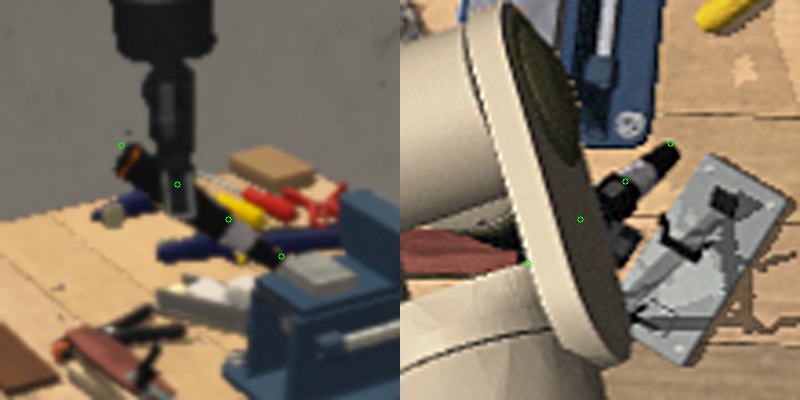

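The lamp is gripped. In side its lens tip is at crop (280,260), against a predicted (281,257), and its tail sits about 4 mm lower than predicted. That agrees with the seat height of 97 mm. The cradle is free. Moving over towards the fixture.

```bash
python3 -m handwheel '[[[-0.02,-0.04,0],[0,0,-0.01]],[[-0.06,-0.12,0],[0,0,-0.04]],[[-0.11,-0.2,0],[0,0,-0.08]],[[-0.15,-0.28,0],[0,0,-0.11]],[[-0.19,-0.36,0],[0,0,-0.14]],[[-0.23,-0.43,0],[0,0,-0.155]],[[-0.248,-0.47,0],[0,0,-0.155]],[[-0.248,-0.47,0],[0,0,-0.155]],[[-0.248,-0.47,0],[0,0,-0.155]]]' 0 60; python3 g.py .462 .046 .117 90
```

```text
time_s: 9.25
position: [0.4595, 0.0488, 0.2555]
tool_rot: [[-1.0, 0.002, -0.003], [0.002, 1.0, 0.001], [0.003, 0.001, -1.0]]
ft_force: [-0.5, 0.3, -1.4]
grip_width: 0.0249
gripper_force: 59.5
9.25 [0.4595 0.0488 0.2555] F [-0.5  0.3 -1.4] w 0.0249 yaw_y 89.9
shift [-0.0057, -0.0057, 0.277] turn [0.0002, -0.0009, -0.0006]
```

```bash
python3 -m handwheel '[[[-0.005,-0.003,0.03],[0,0,0]],[[-0.005,-0.003,0.09],[0,0,0]],[[-0.005,-0.003,0.15],[0,0,0]],[[-0.005,-0.003,0.2],[0,0,0]],[[-0.005,-0.003,0.24],[0,0,0]],[[-0.005,-0.003,0.265],[0,0,0]],[[-0.005,-0.003,0.276],[0,0,0]],[[-0.005,-0.003,0.276],[0,0,0]],[[-0.005,-0.003,0.276],[0,0,0]]]' 0 60; python3 - <<'E'
from h import *
from rig import *
s=observe();t=s["position"]+[0,0,.0146];print(s["position"].round(4))
ax=np.array([.766,0,-.643]);dot=np.array([.5925,.046,.0225]);O=[]
for n in("side","top"):
    im,d=get_image(n);np.savez(n+"3.npz",im=im,d=d)
    pts=proj(n,np.array([t-.052*ax,t,t+.048*ax,t+.1*ax,dot,t+.17*ax]));print(n,pts.round(1).tolist())
    c=pts[3].astype(int);z=8;o=cv2.resize(im[c[1]-37:c[1]+37,c[0]-25:c[0]+25,::-1],(400,592),interpolation=cv2.INTER_CUBIC)
    for q in (pts-c+[25.5,37.5])*z: cv2.circle(o,tuple(int(v) for v in q),3,(0,255,0),1)
    O.append(o)
cv2.imwrite("pics/pre.png",np.hstack(O))
E
```

```text
time_s: 10.15
position: [0.4628, 0.0477, 0.1192]
tool_rot: [[-1.0, -0.0, 0.001], [-0.0, 1.0, -0.0], [-0.001, -0.0, -1.0]]
ft_force: [0.6, -0.4, -1.5]
grip_width: 0.0251
gripper_force: 59.5
[0.4628 0.0477 0.1192]
side [[242.4, 186.1], [256.6, 193.2], [268.9, 199.4], [281.7, 205.9], [298.1, 214.9], [297.9, 214.0]]
top [[263.0, 240.3], [264.0, 227.1], [264.8, 215.8], [265.7, 204.5], [267.3, 190.8], [266.7, 190.5]]
```

View pics/pre.png

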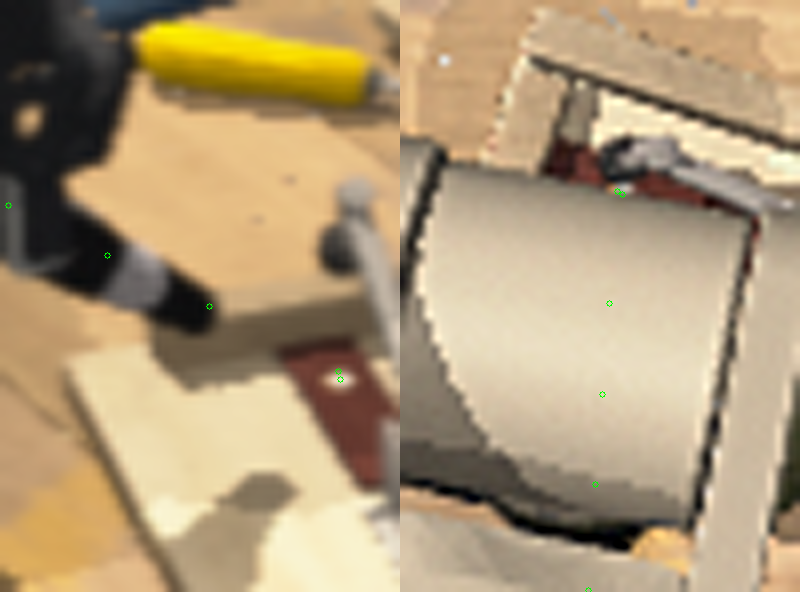

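In side the nose's centreline runs from crop (112,270) to (207,315) and extrapolates to (340,378). The dot is at (340,379), so the aim is right, with the tip hanging clear above. I'll advance 38 mm along the lamp's axis.

```bash
python3 -m handwheel '[[[-0.006,-0.001,0.005],[0,0,0]],[[-0.018,-0.002,0.015],[0,0,0]],[[-0.03,-0.002,0.025],[0,0,0]],[[-0.042,-0.002,0.035],[0,0,0]],[[-0.052,-0.002,0.044],[0,0,0]],[[-0.058,-0.002,0.049],[0,0,0]],[[-0.058,-0.002,0.049],[0,0,0]],[[-0.058,-0.002,0.049],[0,0,0]]]' 0 60; python3 - <<'E'
from h import *
from rig import *
ax=np.array([.766,0,-.643]);dot=np.array([.5925,.046,.0225]);ps=[]
for i in range(5):
    im,d=get_image("side");ps.append(observe()["position"])
p=np.mean(ps,0);print(p.round(4),np.std(ps,0).round(4));t=p+[0,0,.0146]
print("dot in lamp x,y,z",((dot-t)@ax).round(4),(dot-t)[1].round(4),((dot-t)@[.643,0,.766]).round(4))
pts=proj("side",np.array([t-.052*ax,t,t+.048*ax,t+.1*ax,dot]));c=pts[3].astype(int)
o=cv2.resize(im[c[1]-30:c[1]+30,c[0]-40:c[0]+40,::-1],(800,600),interpolation=cv2.INTER_CUBIC)
for q in (pts-c+[40.5,30.5])*10: cv2.circle(o,tuple(int(v) for v in q),3,(0,255,0),1)
cv2.imwrite("pics/shine.png",o)
E
```

```text
time_s: 11.05
position: [0.4914, 0.0462, 0.0943]
tool_rot: [[-1.0, 0.001, -0.0], [0.001, 1.0, 0.0], [0.0, 0.0, -1.0]]
ft_force: [0.3, -0.2, -0.8]
grip_width: 0.0251
gripper_force: 59.5
[0.4914 0.0462 0.0945] [0. 0. 0.]
dot in lamp x,y,z 0.1331 -0.0002 -0.0014
```

View pics/shine.png

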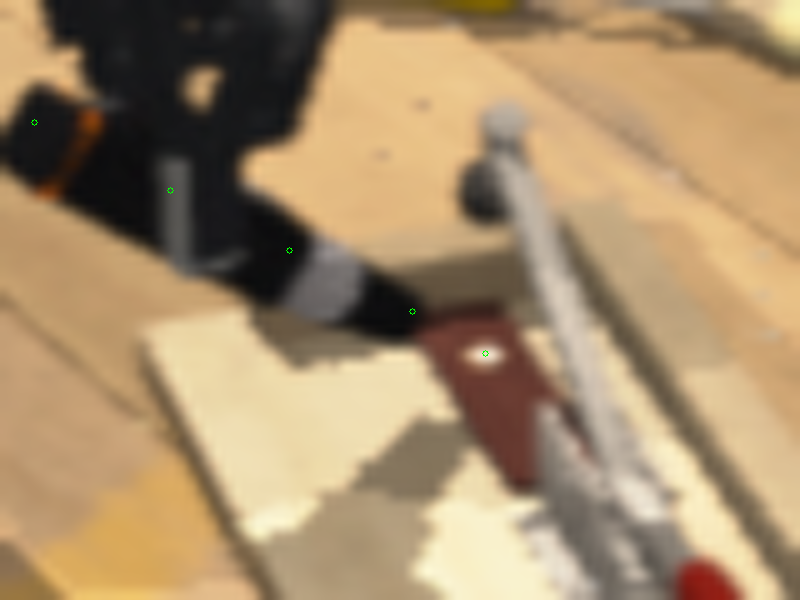

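The lens is at crop (410,318) and the nose line extrapolates to (485,351). The dot is at (485,354), about 30 mm ahead, so the aim is good. Holding still for 4 s.

```bash
python3 -m handwheel '[[[0,0,0],[0,0,0]],[[0,0,0],[0,0,0]],[[0,0,0],[0,0,0]],[[0,0,0],[0,0,0]],[[0,0,0],[0,0,0]],[[0,0,0],[0,0,0]],[[0,0,0],[0,0,0]],[[0,0,0],[0,0,0]],[[0,0,0],[0,0,0]],[[0,0,0],[0,0,0]]]' 0 60 >/dev/null
python3 -m handwheel '[[[0,0,0],[0,0,0]],[[0,0,0],[0,0,0]],[[0,0,0],[0,0,0]],[[0,0,0],[0,0,0]],[[0,0,0],[0,0,0]],[[0,0,0],[0,0,0]],[[0,0,0],[0,0,0]],[[0,0,0],[0,0,0]],[[0,0,0],[0,0,0]],[[0,0,0],[0,0,0]]]' 0 60 >/dev/null
python3 -m handwheel '[[[0,0,0],[0,0,0]],[[0,0,0],[0,0,0]],[[0,0,0],[0,0,0]],[[0,0,0],[0,0,0]],[[0,0,0],[0,0,0]],[[0,0,0],[0,0,0]],[[0,0,0],[0,0,0]],[[0,0,0],[0,0,0]],[[0,0,0],[0,0,0]],[[0,0,0],[0,0,0]]]' 0 60 >/dev/null
python3 -m handwheel '[[[0,0,0],[0,0,0]],[[0,0,0],[0,0,0]],[[0,0,0],[0,0,0]],[[0,0,0],[0,0,0]],[[0,0,0],[0,0,0]],[[0,0,0],[0,0,0]],[[0,0,0],[0,0,0]],[[0,0,0],[0,0,0]],[[0,0,0],[0,0,0]],[[0,0,0],[0,0,0]]]' 0 60
echo; python3 -m handwheel '[[[0.006,0,-0.005],[0,0,0]],[[0.03,0,-0.025],[0,0,0]],[[0.06,0,-0.05],[0,0,0]],[[0.065,0,-0.12],[0,0,0]],[[0.065,0,-0.2],[0,0,0]],[[0.065,0,-0.28],[0,0,0]],[[0.065,0,-0.32],[0,0,0]],[[0.065,0,-0.33],[0,0,0]]]' 0 60; python3 g.py .4605 .3145 .255 62.1
```

```text
time_s: 15.3
position: [0.4915, 0.0462, 0.0943]
tool_rot: [[-1.0, 0.001, 0.0], [0.001, 1.0, 0.0], [-0.0, 0.0, -1.0]]
ft_force: [-0.6, 0.3, -0.8]
grip_width: 0.0248
gripper_force: 59.5

time_s: 16.1
position: [0.4594, 0.0462, 0.2616]
tool_rot: [[-1.0, 0.001, 0.005], [0.001, 1.0, -0.001], [-0.005, -0.001, -1.0]]
ft_force: [0.4, 1.1, -2.6]
grip_width: 0.0251
gripper_force: 59.6
16.1 [0.4594 0.0462 0.2616] F [ 0.4  1.1 -2.6] w 0.0251 yaw_y 90.0
shift [-0.0018, 0.5366, 0.0128] turn [0.0001, 0.0015, 0.1548]
```

```bash
python3 -m handwheel '[[[0,0.05,0],[0,0,0.01]],[[0,0.13,0],[0,0,0.04]],[[0,0.22,0],[0,0,0.08]],[[0,0.31,0],[0,0,0.11]],[[0,0.39,0],[0,0,0.14]],[[0,0.46,0],[0,0,0.155]],[[0,0.51,0],[0,0,0.155]],[[0,0.536,0],[0,0,0.155]],[[0,0.536,0],[0,0,0.155]],[[0,0.536,0],[0,0,0.155]]]' 0 60 >/dev/null; python3 -m handwheel '[[[0,0,0],[0,0,0]],[[0,0,0],[0,0,0]],[[0,0,0],[0,0,0]]]' 0 60; python3 g.py .4608 .3146 .105 62.05
```

```text
time_s: 17.4
position: [0.4594, 0.3136, 0.2595]
tool_rot: [[-0.883, 0.469, 0.0], [0.469, 0.883, 0.0], [-0.0, 0.0, -1.0]]
ft_force: [-1.2, -0.4, -1.8]
grip_width: 0.0249
gripper_force: 59.6
17.4 [0.4594 0.3136 0.2595] F [-1.2 -0.4 -1.8] w 0.0249 yaw_y 62.0
shift [-0.0015, 0.0032, 0.3089] turn [0.0, 0.0001, -0.0002]
```

```bash
python3 -m handwheel '[[[-0.0015,0.003,0.04],[0,0,0]],[[-0.0015,0.003,0.1],[0,0,0]],[[-0.0015,0.003,0.16],[0,0,0]],[[-0.0015,0.003,0.22],[0,0,0]],[[-0.0015,0.003,0.26],[0,0,0]],[[-0.0015,0.003,0.29],[0,0,0]],[[-0.0015,0.003,0.309],[0,0,0]],[[-0.0015,0.003,0.309],[0,0,0]],[[-0.0015,0.003,0.309],[0,0,0]],[[-0.0015,0.003,0.309],[0,0,0]]]' 0 60; python3 g.py .4608 .3146 .0826 62.05
```

```text
time_s: 18.4
position: [0.461, 0.3154, 0.1058]
tool_rot: [[-0.883, 0.468, 0.002], [0.468, 0.883, 0.001], [-0.001, 0.001, -1.0]]
ft_force: [-0.4, 0.9, -1.4]
grip_width: 0.0252
gripper_force: 59.6
18.4 [0.461  0.3154 0.1058] F [-0.4  0.9 -1.4] w 0.0252 yaw_y 62.1
shift [-0.0003, -0.0016, 0.0463] turn [0.0004, 0.0004, 0.0001]
```

```bash
python3 -m handwheel '[[[0,-0.001,0.01],[0,0,0]],[[0,-0.001,0.02],[0,0,0]],[[0,-0.001,0.03],[0,0,0]],[[0,-0.001,0.038],[0,0,0]],[[0,-0.001,0.043],[0,0,0]],[[0,-0.001,0.045],[0,0,0]],[[0,-0.001,0.045],[0,0,0]],[[0,-0.001,0.045],[0,0,0]]]' 0 60; python3 g.py .4608 .3146 .0824 62.05
```

```text
time_s: 19.2
position: [0.4607, 0.3147, 0.0825]
tool_rot: [[-0.883, 0.469, 0.001], [0.469, 0.883, 0.0], [-0.001, 0.001, -1.0]]
ft_force: [2.5, -1.8, -1.4]
grip_width: 0.0254
gripper_force: 59.9
19.2 [0.4607 0.3147 0.0825] F [ 2.5 -1.8 -1.4] w 0.0254 yaw_y 62.1
shift [-0.0003, -0.0001, 0.0002] turn [0.0002, 0.0002, 0.0]
```

```bash
python3 -m handwheel '[[[0,0,0],[0,0,0]],[[0,0,0],[0,0,0]],[[0,0,0],[0,0,0]],[[0,0,0],[0,0,0]],[[0,0,0],[0,0,0]],[[0,0,0],[0,0,0]],[[0,0,0],[0,0,0]],[[0,0,0],[0,0,0]]]' 1; python3 -m handwheel '[[[0,0,-0.02],[0,0,0]],[[0,0,-0.06],[0,0,0]],[[0,0,-0.12],[0,0,0]],[[0,0,-0.2],[0,0,0]],[[0,0,-0.3],[0,0,0]],[[0,0,-0.36],[0,0,0]],[[0,0,-0.36],[0,0,0]]]' 1;  python3 g.py .17 .45 .26
```

```text
time_s: 20.0
position: [0.4603, 0.3147, 0.0823]
tool_rot: [[-0.883, 0.469, -0.0], [0.469, 0.883, -0.0], [0.0, -0.0, -1.0]]
ft_force: [-0.3, -0.3, -0.0]
grip_width: 0.085
gripper_force: 0.0
time_s: 20.7
position: [0.4614, 0.3153, 0.2678]
tool_rot: [[-0.884, 0.468, 0.009], [0.468, 0.884, 0.004], [-0.006, 0.007, -1.0]]
ft_force: [-0.5, -0.1, -1.2]
grip_width: 0.0855
gripper_force: 0.0
20.7 [0.4614 0.3153 0.2678] F [-0.5 -0.1 -1.2] w 0.0855 yaw_y 62.1
shift [0.6412, -0.035, 0.0113] turn [0.0, 0.0, 0.0]
```

Next I'll retreat to near the start pose and compare the scene with the first pictures.

```bash
python3 -m handwheel '[[[0.08,-0.005,0],[0,0,0]],[[0.64,-0.035,0],[0,0,0]],[[0.64,-0.035,0],[0,0,0]],[[0.64,-0.035,0],[0,0,0]],[[0.64,-0.035,0],[0,0,0]],[[0.64,-0.035,0],[0,0,0]],[[0.64,-0.035,0],[0,0,0]],[[0.64,-0.035,0],[0,0,0]],[[0.64,-0.035,0],[0,0,0]]]' 1; python3 - <<'E'
from h import *
from rig import *
O=[]
ax=np.array([.884,-.468]);la=np.array([.468,.884]);s=np.array([.4602,.3140])
for n,(x,y,w,h) in(("top",(140,155,220,130)),("side",(160,140,200,130))):
    D=np.load(n+"0.npz");im,d=get_image(n);X0=cloud(n,D["d"]);X1=cloud(n,d)
    for nm,X in(("before",X0),("after",X1)):
        a=(X[...,:2]-s)@ax;l=(X[...,:2]-s)@la
        m=(abs(a)<.02)&(abs(l)<.025)&(X[...,2]>.09-.84*a);c=np.polyfit(a[m],X[...,2][m],1)
        print(n,nm,m.sum(),c.round(4),l[m].mean().round(4))
    df=cv2.absdiff(im,D["im"]).max(2)>60
    for nm,(u,v) in {"bottle":proj(n,[.413,.108,.08])[0],"jar":proj(n,[.625,-.285,.04])[0],"block":proj(n,[.401,-.285,.024])[0],"lamp":proj(n,[.46,.314,.097])[0]}.items():
        print(n,nm,"changed px",df[int(v)-20:int(v)+20,int(u)-20:int(u)+20].sum())
    O.append(cv2.resize(im[y:y+h,x:x+w,::-1],(400,int(400*h/w)),interpolation=cv2.INTER_CUBIC))
H=max(o.shape[0] for o in O);O=[cv2.copyMakeBorder(o,0,H-o.shape[0],0,0,0) for o in O]
cv2.imwrite("pics/final.png",np.hstack(O))
E
```

```text
time_s: 21.6
position: [0.169, 0.4491, 0.2621]
tool_rot: [[-0.884, 0.467, -0.0], [0.467, 0.884, -0.001], [-0.0, -0.001, -1.0]]
ft_force: [-0.2, -0.1, -0.5]
grip_width: 0.0856
gripper_force: 0.0
top before 153 [-0.8297  0.1081] -0.0001
top after 152 [-0.8019  0.1081] -0.0009
top bottle changed px 0
top jar changed px 0
top block changed px 0
top lamp changed px 6
side before 135 [-0.8725  0.1042] -0.0087
side after 131 [-0.8639  0.1046] -0.0088
side bottle changed px 0
side jar changed px 0
side block changed px 0
side lamp changed px 0
```

View pics/final.png

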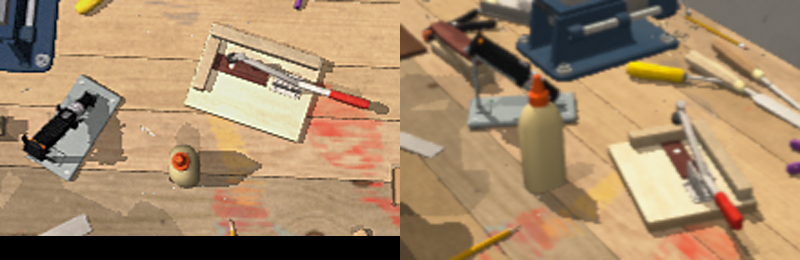

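The lamp is back in its cradle (left crop (68,125)), the lever is down with the tip raised (right crop (680,110)), and the bottle, jar and block have not moved. Handing in.

```bash
python3 -c "
from rig import *
print(close_job())"
```

```text
the job is handed in; nothing more can be done
None
```

I pressed the lever fully down, held the lamp still about 3 cm from the dot for 4 s, laid it back in its cradle with the clamp left open, and handed in at about 22 s; the bottle, jar and block did not move in the before/after pictures, and no verdict was returned.

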